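# Set the lathe's speed-range dial and confirm

### The job

Get the bowl lathe ready for its next blank: push the orange tab on the control console's dial round, from the side with the fingertips and without pinching it, until the dial clicks in at the green mark. Then press the round white button on the console all the way down to confirm, and only then, and let it come back up. Nothing is to be picked up; leave the steel centre, the wooden bowl and the chuck key where they are.

Things in the scene. Friction and masses are not known exactly. Their poses are not given: they have to be found in the camera images.
- console: Lathe control console, a fixed cream box 280 x 280 mm and 60 mm high with a dark grey level top, lying on the bench. Origin at the centre of its underside; z up; its front (-x side) roughly faces the robot. The dial is at the middle of its top, the button towards its far (+x) side.
- dial_hub (a point): The dial's vertical axis at the height of the console's top face (60 mm above the bench). Fixed to the console. The dial is an aluminium disc of 55 mm radius, 14 mm thick, lying on the console, with a black cap 36 mm across whose top is 20 mm above the console's face.
- pointer (a point): A point on the dial straight out along its tab, 98 mm from the axis, 2 mm above the console's face: over the middle of a mark when the dial points to it.
- tab_tip (a point): On the top edge of the dial's orange tab, 68 mm from the axis, 38 mm above the console's face; turns with the dial. The tab is an upright radial fin 14 mm thick, from 26 to 78 mm from the axis and from 4 to 38 mm above the console's face, so it sticks out past the disc. Touching both its side faces at once counts as pinching.
- range_dial (a joint): Dial angle in rad, growing anticlockwise seen from above; 0: the tab points to the console's front (-x). Stops at +-1.99. It clicks in at 0, +-0.628, +-1.257, +-1.885 and springs to the nearest, but can stick within 0.12 of half-way between; a step takes up to 6 N sideways at the tab, then it jumps ahead into the next click. Starts within +-0.9, clicked in or stuck half-way.
- mark_green: The green mark: a flat disc 20 mm across, 1.5 mm thick, on the console's top, 98 mm from the dial's axis. Origin: centre of its underside. The green, red, blue and yellow marks are shuffled over the click positions -1.885, -1.257, 1.257 and 1.885; the three between have white marks.
- mark_red: The red mark, as the green one.
- mark_blue: The blue mark, as the green one.
- mark_yellow: The yellow mark, as the green one.
- confirm_top (a point): Centre of the top of the round white push button, 28 mm across, in a black housing on the console's top, 90 mm from the dial's axis on the side away from the console's front. It moves down with the button.
- confirm (a joint): How far the button is pressed, in m: 0 up, 0.006 fully down (about 5 N). It springs back.
- centre_mid (a point): Loose steel lathe centre standing on the console near its far left corner, point up: 34 mm across, 45 mm high, 150 g. The point is on its axis 22 mm above its foot; z is its axis.
- bowl_mid (a point): Loose turned wooden bowl, 110 mm across the rim and 50 mm high, on the bench to the left of the console. The point is on its axis, 25 mm above its foot; z is its axis.
- key_mid (a point): Loose dark steel T-handled chuck key lying on the bench to the right of the console, about 110 mm long, the crossbar 80 mm, 16 mm thick. The point is at the middle of its shaft, 8 mm above the bench.

How it is judged:
By the outcome, as a careful person would: the job done as asked, in the order asked, and still so for the second after the job is handed in, with the robot touching nothing.
It also fails if it takes over 64 s, if anything falls off the work surface, if the arm or the gripper's body presses on something with over 40 N, if the wrist force passes 120 N, or if a joint passes its speed limit or range.

### The arm

A 7-joint arm with a two-finger parallel gripper is mounted at the origin on the work surface. World frame = base frame: x ahead of the robot, y to its left, z up, the work surface at z = 0. Lengths are in mm, angles in degrees, forces in N, time in s.
With the tool pointing down it reaches from about 425 to 825 mm from the base axis. Payload 3.6 kg.
Tool frame: the origin (TCP) lies on the centre line of the jaws, within the pads' length; the fingertips stand 22 mm ahead of it and the grasp point (between the pads) lies 3 mm ahead of it (arm.tips_ahead is the z of the fingertips in the tool frame, in mm); z points along the fingers, y is the line along which they close (so a half turn about z gives the same grasp; the last joint's range is limited). The gripper opens to 93 mm and grips with 3 to 60 N. Pads are 15 mm wide; open, the fingers measure 128 mm over their backs; the gripper's body (75 mm by 188 mm) begins 65 mm behind the grasp point.
Start: joints at [-71.305, 35.231, -0.722, 81.555, 0.464, 63.22, -2.315], TCP at [224.557, 609.947, 205.44] pointing down, gripper open.
Joint ranges: [-178.69, 178.69], [-17.37, 117.87], [-77.05, 75.6], [15.02, 138.74], [-78.02, 258.01], [0.78, 113.62], [-162.83, 162.83]. Speed limits (degrees/s): [159.86, 159.86, 180, 180, 180, 180, 180].

### API

Orientations are given as a 3x3 rotation matrix whose columns are the frame's x, y, z axes.
In Python, from station import status, viewer, arm gives the robot as it stands. The module is installed in compiled form; this text tells all that it offers.
- The arm moves only by the tool servo_tool, never from a script. Its argument "rows" is one flat list of numbers, 7 for each row, row after row: the shift along the world's x, y, z in m, then the turn, a rotation vector about the world's x, y, z in degrees, then the finger opening in m, from 0 to 0.093. In form: [dx, dy, dz, wx, wy, wz, jaw, dx, dy, dz, wx, wy, wz, jaw, ...]. A call has 1 to 8 rows; each row is the pose to reach, as a shift and turn from the pose commanded when the call began; what a row does not reach only later rows make up. A row lasts 1/12 s, in which the tool goes at most 41.7 mm and 7.16 degrees, less where a joint would pass 70% of its speed; a pose out of reach is approached as far as the arm can. A call with a gripper value outside its range is refused whole. The fingers move at their own pace and stop on an object; "grip_force" is the grip in N (left out, the last holds). Time passes only in rows, so rows that repeat a pose let the fingers close. It gives the time, the measured TCP pose, the force, the opening and the grip force at its end, in the units of the state.
- status.read_state(): the state, without advancing time (a new reading comes with each control period).
- viewer.snapshot(name): name is "scene" or "top" or "wrist"; returns the picture (480x640x3 uint8, red, green, blue); there is no depth.
- viewer.calibration(name): a dict with "fx", "fy", "cx", "cy" (pixels), "origin" and "rotation" of the camera in the world. Camera axes: x right, y down, z forward; pixel columns grow to the right and rows downward; lengths in mm; the calibration is good to about 2 mm. A picture is of the moment at which its call begins: read the wrist's pose just before it. calibration takes no time and is no camera call; for the wrist camera it gives the pose at the moment of the call.
- arm.job_done(): hands the job in; it is judged then, once.
The state is a dict: "clock": time; "qpos": joint angles; "dq": joint speeds; "joint_torque": joint torques, N m; "ee_pos": TCP position; "tool_rot": TCP orientation; "wrist_force": force on the tool from outside, world axes, zero at the start; "torque": the same for the moment, N m; "width": finger opening in mm; "grasp_force": force on a finger pad.
Only numpy, scipy, OpenCV 4.12 (cv2) and the standard library are available. Lean on these libraries where they do the work, as an engineer would, in place of code of your own. Each camera call takes 0.05 s, during which the arm holds its last target. There are 200 camera calls.

## Working session

There is one attempt and no reset: what is moved stays moved. The work goes in short steps, Python scripts to look and compute and a tool call to move; the robot and the scene stay as the last step left them, time stands still between calls to the robot, and variables do not carry over. Pictures are saved under pics/ and viewed, at most 10 in all, crops included, and the job is handed in when it is done.

Besides the shell and the picture viewer there is one more tool, called after "Request:" in YAML: its name, and indented under it one key for each argument. servo_tool: Moves the arm, as the interface text tells. Its arguments: {"type":"object","properties":{"rows":{"type":"array"},"grip_force":{"type":"number"}},"required":["rows"]}

```bash
mkdir -p pics; python3 - <<'E'
from station import status, viewer, arm
import cv2,numpy as np
for n in("scene","top"):
    cv2.imwrite(f"pics/{n}0.png",viewer.snapshot(n)[:,:,::-1])
    c=viewer.calibration(n);print(n,{k:np.round(v,3).tolist() for k,v in c.items()})
s=status.read_state();print(s['clock'],s['ee_pos'],np.round(s['tool_rot'],3).tolist(),s['width'])
E
```

```text
scene {'fx': 439.304, 'fy': 439.304, 'cx': 315.228, 'cy': 246.291, 'origin': [1039.0, -405.165, 666.47], 'rotation': [[0.693, 0.5, -0.519], [0.72, -0.466, 0.514], [0.015, -0.73, -0.683]]}
top {'fx': 503.95, 'fy': 503.95, 'cx': 324.13, 'cy': 237.494, 'origin': [487.57, 26.649, 978.589], 'rotation': [[-0.002, -0.995, 0.097], [-1.0, 0.002, -0.002], [0.002, -0.097, -0.995]]}
0.1 [224.33748694 609.26977583 204.40239867] [[-0.938, 0.345, -0.001], [0.345, 0.938, -0.002], [-0.0, -0.002, -1.0]] 93.30868688888971
```

View pics/top0.png

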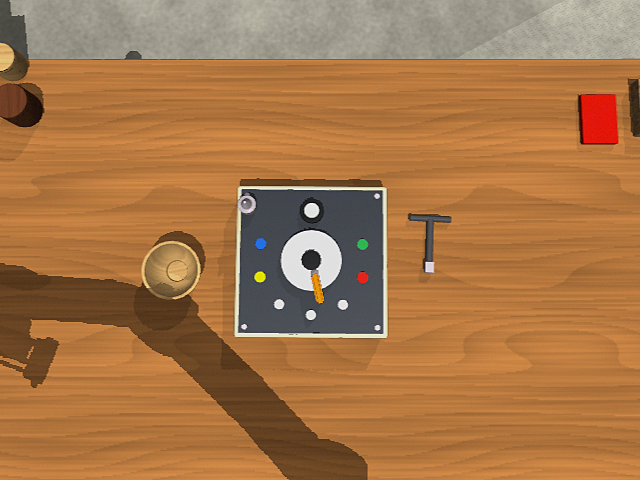

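View pics/scene0.png

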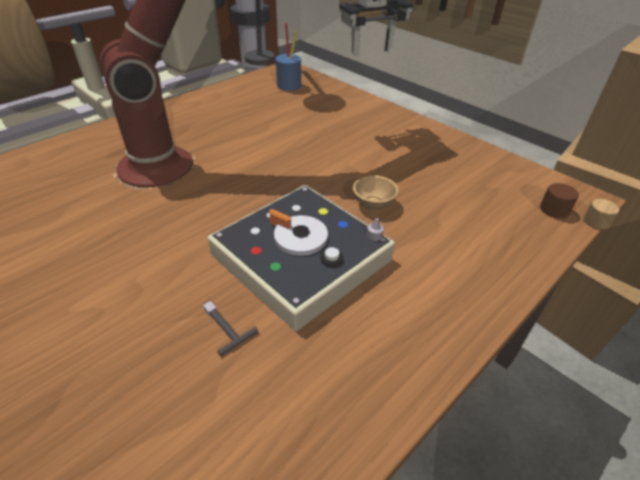

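The top view shows the green mark at (363,244), far right, so the target is +1.885. The tab tip is at (319,300), probably stuck half-way near +0.3. The button is at (312,210) and the steel centre at (247,203).

```bash
cat > h.py <<'E'
from station import status, viewer, arm
import numpy as np
def back(c,px,z):
    d=np.array(c["rotation"])@[(px[0]-c["cx"])/c["fx"],(px[1]-c["cy"])/c["fy"],1]
    o=np.array(c["origin"]);return o+d*(z-o[2])/d[2]
E
python3 - <<'E'
from h import *
import cv2
c=viewer.calibration("top");im=viewer.snapshot("top")
hsv=cv2.cvtColor(im,cv2.COLOR_RGB2HSV).astype(int)
def cen(m,box):
    x0,y0,x1,y1=box;ys,xs=np.nonzero(m[y0:y1,x0:x1]);return np.array([xs.mean()+x0,ys.mean()+y0]),len(xs)
H,S,V=hsv[...,0],hsv[...,1],hsv[...,2]
sat=(S>120)&(V>90); wh=(S<60)&(V>150)
ang={}
P=[];M=[]
for n,m,b,a in [("blue",sat,(252,236,270,252),-1.885),("yellow",sat,(252,269,270,285),-1.257),("green",sat,(354,236,372,252),1.885),("red",sat,(354,269,372,285),1.257),("w-",wh,(271,297,287,312),-.628),("w0",wh,(303,307,319,323),0),("w+",wh,(335,297,351,312),.628)]:
    p,k=cen(m,b);w=back(c,p,61.5);P.append(w[:2]);M.append([-98*np.cos(a),-98*np.sin(a)]);print(n,p.round(1),k,w.round(1))
P=np.array(P);M=np.array(M)
pc,mc=P.mean(0),M.mean(0);U,s,Vt=np.linalg.svd((M-mc).T@(P-pc));R=(U@Vt).T
t=pc-R@mc;print("hub",t,"yaw",np.degrees(np.arctan2(R[1,0],R[0,0])),"res",np.abs(P-(M@R.T+t)).max(),"scale",s.sum()/((M-mc)**2).sum())
p,k=cen(wh,(300,200,324,222));w=back(c,p,80);print("button z80",p,k,w,"expect",R@[90,0]+t)
p,k=cen((H<20)&(S>180)&(V>120),(300,266,340,310));w=back(c,p,98)[:2];d=R.T@(w-t);print("tab",p,k,w,np.hypot(*d),"angle",np.arctan2(-d[1],-d[0]))
print(status.read_state()["ee_pos"])
E
```

```text
blue [260.3 243.1] 104 [566.7 140.9  61.5]
yellow [259.7 276.3] 102 [506.3 141.4  61.5]
green [362. 244.] 97 [564.8 -44.8  61.5]
red [362.3 277. ] 102 [504.6 -44.7  61.5]
w- [278.6 303.8] 82 [456.8 106.8  61.5]
w0 [310.4 314.6] 83 [437.4  49.4  61.5]
w+ [342.4 304.3] 81 [455.7  -8.5  61.5]
hub [535.54395635  48.29160353] yaw -0.5712763628301996 res 0.4293847471006984 scale 0.9985211128837184
button z80 [311.15168539 209.90449438] 178 [625.00479049  47.67637997  80.        ] expect [625.53948276  47.39425959]
tab [317.05590062 287.83229814] 161 [485.37412199  36.91538055] 51.44347120250246 angle 0.23295418413596006
[224.35915289 609.38055814 204.54845018]
```

Request:
servo_tool:
  rows: [0.015,-0.034,0,0,0,-3.5,0,0.03,-0.067,0,0,0,-7,0,0.045,-0.101,0,0,0,-10.5,0,0.06,-0.135,0,0,0,-14,0,0.075,-0.168,0,0,0,-17.5,0,0.09,-0.202,0,0,0,-21,0,0.105,-0.235,0,0,0,-24.5,0,0.12,-0.269,0,0,0,-28,0]

```text
clock: 0.82
ee_pos: [344.8, 339.3, 205.4]
tool_rot: [[-0.664, 0.747, -0.0], [0.747, 0.664, 0.0], [0.0, -0.0, -1.0]]
wrist_force: [1.1, 0.8, -0.5]
width: 44.4
grasp_force: 0.0
```

Request:
servo_tool:
  rows: [0.015,-0.034,0,0,0,-3.5,0,0.03,-0.067,0,0,0,-7,0,0.045,-0.101,0,0,0,-10.5,0,0.06,-0.135,0,0,0,-14,0,0.075,-0.168,0,0,0,-17.5,0,0.09,-0.202,0,0,0,-21,0,0.105,-0.235,0,0,0,-24.5,0,0.121,-0.269,0,0,0,-28,0]

```text
clock: 1.48
ee_pos: [465.7, 70.5, 205.5]
tool_rot: [[-0.236, 0.972, -0.0], [0.972, 0.236, 0.0], [0.0, -0.0, -1.0]]
wrist_force: [1.0, -0.1, 0.8]
width: 0.5
grasp_force: 0.0
```

Request:
servo_tool:
  rows: [0,0,0,0,0,0,0,0,0,0,0,0,0,0,0,0,0,0,0,0,0]

```text
clock: 1.73
ee_pos: [465.1, 72.6, 205.1]
tool_rot: [[-0.239, 0.971, -0.001], [0.971, 0.239, 0.001], [0.001, -0.001, -1.0]]
wrist_force: [0.2, 0.9, -0.2]
width: 0.7
grasp_force: 0.0
```

```bash
python3 - <<'E'
from h import *
import cv2
s=status.read_state();print(s['clock'],s['ee_pos'],np.round(s['tool_rot'],3).tolist(),s['width'],s['wrist_force'])
im=viewer.snapshot("wrist");cv2.imwrite("pics/w1.png",im[:,:,::-1])
c=viewer.calibration("wrist");R=np.array(c["rotation"]);print(c["fx"],c["origin"],R.round(3).tolist())
for n,P in [("hub80",(535.5,48.3,80)),("tip0.25",(535.5-68*.969,48.3-68*.247,98)),("tip.314",(535.5-68*.951,48.3-68*.309,98))]:
    q=R.T@(np.array(P)-c["origin"]);print(n,q[:2]/q[2]*c["fx"]+[c["cx"],c["cy"]])
E
```

```text
1.7333 [465.06014824  72.58179624 205.14453463] [[-0.239, 0.971, -0.001], [0.971, 0.239, 0.001], [0.001, -0.001, -1.0]] 0.66602625014353 [ 0.16686085  0.87125175 -0.20408143]
342.6437601522387 [444.96473518 152.54511921 385.24042261] [[0.971, 0.23, 0.068], [0.24, -0.929, -0.281], [-0.002, 0.289, -0.957]]
hub80 [387.59233978 264.12945112]
tip0.25 [316.18534285 272.05828951]
tip.314 [316.40141119 276.51369773]
```

View pics/w1.png

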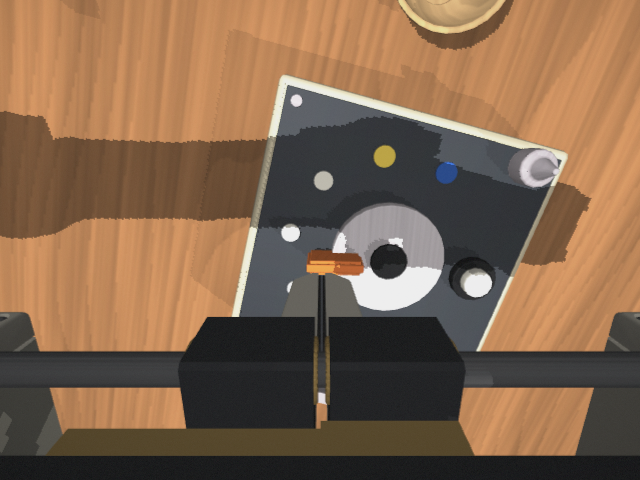

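The wrist view shows the tab at (308–362, 252–275), angle about 0.23. The closed fingers are clear on its +y side. I'll work out the arc next.

Request:
servo_tool:
  rows: [0,0,-0.02,0,0,0,0,0,0,-0.04,0,0,0,0,0,0,-0.06,0,0,0,0,0,0,-0.08,0,0,0,0,0,0,-0.095,0,0,0,0,0,0,-0.103,0,0,0,0,0,0,-0.103,0,0,0,0]

```text
clock: 2.37
ee_pos: [463.9, 73.4, 101.0]
tool_rot: [[-0.241, 0.97, -0.004], [0.97, 0.241, -0.0], [0.001, -0.004, -1.0]]
wrist_force: [-0.1, -0.0, 1.0]
width: 0.6
grasp_force: 0.0
```

```bash
python3 - <<'E'
from h import *
s=status.read_state();print(s['clock'],s['ee_pos'],s['wrist_force'])
p0=np.array([465.5,71.9])
yaw=np.radians(-.57)
def P(f):
    f=f+yaw;return np.array([535.5,48.3])+62*np.array([-np.cos(f),-np.sin(f)])-15*np.array([np.sin(f),-np.cos(f)])
prev=p0
f0=14
for k in range(4):
    st=p0 if k==0 else P(np.radians(f0+(k-1)*30))
    print([ (np.round((P(np.radians(f0+max(k-1,0)*30+ (j*3.75 if k else 0)))-st)/1000,4)).tolist() for j in range(1,9)][: 8 if k else 1])
print("tail",((P(np.radians(105))-P(np.radians(104)))/1000).round(4))
E
```

```text
2.3667 [463.91778618  73.35373688 100.97798595] [-0.0882984  -0.040017    1.03562305]
[[0.0062, -0.0234]]
[[0.0001, -0.0042], [0.0005, -0.0083], [0.0012, -0.0124], [0.0021, -0.0165], [0.0033, -0.0205], [0.0048, -0.0244], [0.0065, -0.0282], [0.0085, -0.0319]]
[[0.0022, -0.0036], [0.0046, -0.007], [0.0073, -0.0102], [0.0101, -0.0132], [0.0131, -0.0161], [0.0164, -0.0188], [0.0197, -0.0212], [0.0233, -0.0234]]
[[0.0037, -0.002], [0.0075, -0.0037], [0.0114, -0.0052], [0.0154, -0.0064], [0.0194, -0.0074], [0.0235, -0.0081], [0.0277, -0.0085], [0.0319, -0.0086]]
tail [0.0011 0.    ]
```

Request:
servo_tool:
  rows: [0.0015,-0.006,0,0,0,0,0,0.003,-0.012,0,0,0,0,0,0.0045,-0.018,0,0,0,0,0,0.006,-0.0235,0,0,0,0,0]

```text
clock: 2.7
ee_pos: [472.4, 47.5, 103.3]
tool_rot: [[-0.238, 0.971, 0.002], [0.971, 0.238, 0.0], [-0.0, 0.002, -1.0]]
wrist_force: [0.3, -0.4, 0.2]
width: 0.5
grasp_force: 0.0
```

Request:
servo_tool:
  rows: [0.0001,-0.0042,0,0,0,3.75,0,0.0005,-0.0083,0,0,0,7.5,0,0.0012,-0.0124,0,0,0,11.25,0,0.0021,-0.0165,0,0,0,15,0,0.0033,-0.0205,0,0,0,18.75,0,0.0048,-0.0244,0,0,0,22.5,0,0.0065,-0.0282,0,0,0,26.25,0,0.0085,-0.032,0,0,0,30,0]

```text
clock: 3.37
ee_pos: [480.6, 15.3, 103.1]
tool_rot: [[-0.694, 0.72, 0.001], [0.72, 0.694, -0.0], [-0.001, 0.001, -1.0]]
wrist_force: [-0.2, 0.2, -0.2]
width: 0.1
grasp_force: 0.0
```

Request:
servo_tool:
  rows: [0.0022,-0.0036,0,0,0,3.75,0,0.0046,-0.007,0,0,0,7.5,0,0.0073,-0.0102,0,0,0,11.25,0,0.01,-0.0132,0,0,0,15,0,0.0131,-0.0161,0,0,0,18.75,0,0.0164,-0.0188,0,0,0,22.5,0,0.0197,-0.0212,0,0,0,26.25,0,0.0233,-0.0234,0,0,0,30,0]

```text
clock: 4.03
ee_pos: [503.8, -8.2, 103.0]
tool_rot: [[-0.961, 0.277, 0.001], [0.277, 0.961, -0.001], [-0.001, -0.0, -1.0]]
wrist_force: [0.4, -0.2, -0.1]
width: 0.5
grasp_force: 0.0
```

```bash
python3 - <<'E'
from h import *
import cv2
s=status.read_state();print(s['clock'],s['ee_pos'],s['wrist_force'])
a=viewer.snapshot("top")[150:360,200:420];b=viewer.snapshot("scene")[160:340,190:420]
cv2.imwrite("pics/t2.png",np.hstack([cv2.resize(a,(400,400)),cv2.resize(b,(400,400))])[:,:,::-1])
E
```

```text
4.0333 [503.81914285  -8.24078433 103.0051922 ] [ 0.42606417 -0.24720725 -0.07217492]
```

View pics/t2.png

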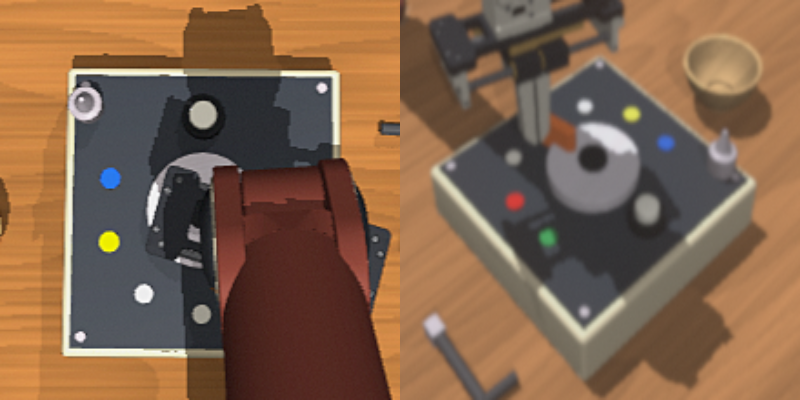

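```bash
python3 - <<'E'
from h import *
c=viewer.calibration("scene");R=np.array(c["rotation"])
def pr(P):
    q=R.T@(np.array(P)-c["origin"]);p=q[:2]/q[2]*c["fx"]+[c["cx"],c["cy"]];return ((p-[190,160])*[400/230,400/180]+[400,0]).round(0)
for f in (.314,.628,.94,1.257,1.4):
    a=f-.01
    print(f,[pr([535.5-r*np.cos(a),48.3-r*np.sin(a),98]) for r in (26,78)])
print("tool tip",pr([503.8,-8.2,81]),pr([503.8,-8.2,103]))
E
```

```text
0.314 [array([572., 130.]), array([534., 112.])]
0.628 [array([569., 135.]), array([526., 128.])]
0.94 [array([568., 141.]), array([523., 145.])]
1.257 [array([570., 146.]), array([527., 162.])]
1.4 [array([572., 149.]), array([531., 170.])]
tool tip [536. 164.] [535. 145.]
```

```bash
python3 - <<'E'
from h import *
import cv2
c=viewer.calibration("scene");R=np.array(c["rotation"])
def pr(P):
    q=R.T@(np.array(P)-c["origin"]);return q[:2]/q[2]*c["fx"]+[c["cx"],c["cy"]]
s=status.read_state();print(s['clock'],s['ee_pos'],s['wrist_force'],s['joint_torque'])
im=viewer.snapshot("scene")
def crop(im):return cv2.resize(im[170:310,200:400],(800,560),interpolation=cv2.INTER_CUBIC)[:,:,::-1].copy()
o=crop(im)
def dot(P,col):
    p=(pr(P)-[200,170])*4+2;cv2.circle(o,tuple(int(v) for v in p),4,col,-1)
for f in (-1.885,-1.257,-.628,0,.628,1.257,1.885):
    a=f-.01;dot([535.5-98*np.cos(a),48.3-98*np.sin(a),61.5],(255,0,255))
dot([503.8,-8.2,81],(255,255,0));dot([503.8,-8.2,103],(255,255,0))
cv2.imwrite("pics/s3.png",o)
E
```

```text
4.1333 [504.31860643  -8.46366212 102.9644627 ] [-0.13404652 -0.11033535 -0.21794247] [  0.06699492 -36.65611267  -0.13173059 -11.2783277    0.06599022
   0.08082669   0.24314708]
```

View pics/s3.png

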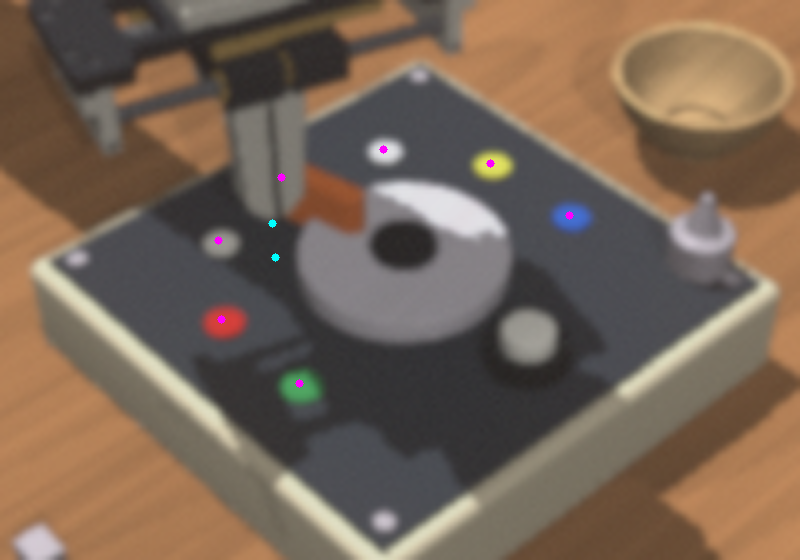

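The marks register on the picture. But the fingertips, at (268,215), appear about 25 mm higher than assumed, and the tab at (330,200) is still near 0.3–0.6. The fingers seem to have passed over it, so I'll check the tip offset.

```bash
python3 - <<'E'
from h import *
print(arm.tips_ahead)
s=status.read_state()
for n in("scene","wrist"):
    c=viewer.calibration(n);R=np.array(c["rotation"])
    if n=="scene":
        # finger tip centre (268,212): height on the vertical through the TCP
        for z in (81,95,100,105,110):
            q=R.T@(np.array([s['ee_pos'][0],s['ee_pos'][1],z])-c["origin"]);print(z,((q[:2]/q[2]*c["fx"]+[c["cx"],c["cy"]]-[200,170])*4).round())
    print(n,c["origin"])
c=viewer.calibration("scene");R=np.array(c["rotation"])
for f in (.2,.314,.45,.628,.94,1.257):
    a=f-.01
    print(f,[((lambda q:q[:2]/q[2]*c["fx"]+[c["cx"],c["cy"]]-[200,170])(R.T@(np.array([535.5-r*np.cos(a),48.3-r*np.sin(a),z])-c["origin"]))*4).round() for r,z in ((26,98),(78,98),(26,74))])
E
```

```text
22.0
81 [274. 255.]
95 [272. 234.]
100 [272. 226.]
105 [271. 218.]
110 [270. 211.]
scene [1039.00005956 -405.16475067  666.4704299 ]
wrist [425.30273111  15.69144074 282.76109675]
0.2 [array([358., 190.]), array([279., 153.]), array([359., 226.])]
0.314 [array([355., 193.]), array([269., 162.]), array([356., 229.])]
0.45 [array([351., 197.]), array([258., 173.]), array([353., 233.])]
0.628 [array([349., 203.]), array([249., 190.]), array([350., 239.])]
0.94 [array([347., 213.]), array([243., 220.]), array([349., 249.])]
1.257 [array([351., 224.]), array([253., 252.]), array([352., 260.])]
```

```bash
python3 - <<'E'
from h import *
import cv2
s=status.read_state()
im=viewer.snapshot("wrist");c=viewer.calibration("wrist");R=np.array(c["rotation"])
o=im[:,:,::-1].copy()
def pr(P):
    q=R.T@(np.array(P)-c["origin"]);return q[:2]/q[2]*c["fx"]+[c["cx"],c["cy"]]
def dot(P,col):
    p=pr(P);cv2.circle(o,tuple(int(round(v)) for v in p),3,col,-1);print(np.round(p))
for f in (-1.885,-1.257,-.628,0,.628,1.257,1.885):
    a=f-.01;dot([535.5-98*np.cos(a),48.3-98*np.sin(a),61.5],(255,0,255))
e=s['ee_pos'];print(e)
dot([e[0],e[1],e[2]-22],(255,255,0));dot([e[0],e[1],e[2]],(0,255,255))
cv2.imwrite("pics/w4.png",o)
E
```

```text
[549. 279.]
[541. 197.]
[476. 138.]
[379. 134.]
[299. 188.]
[270. 269.]
[296. 342.]
[503.74337623  -7.96142689 102.84768567]
[320. 265.]
[320. 280.]
```

View pics/w4.png

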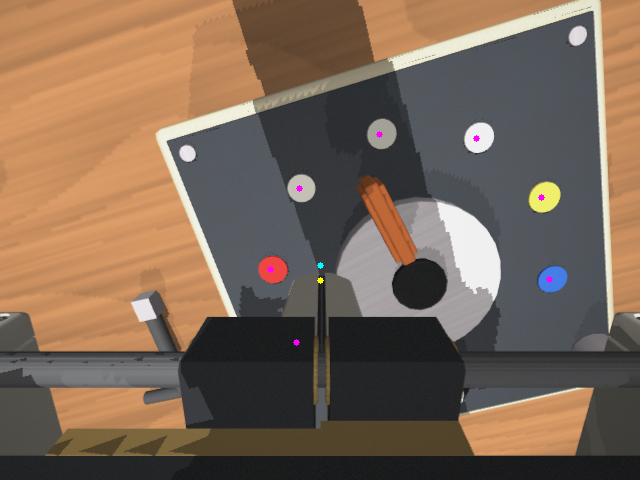

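The wrist view confirms it: the tab at (388,220) hasn't moved, and the real fingertips sit well above where tips_ahead puts them (edge near row 272). I'll go back behind the tab, then lower step by step, checking force and picture.

Request:
servo_tool:
  rows: [0,0,0.02,0,0,0,0,-0.006,0.013,0.03,0,0,-7,0,-0.012,0.026,0.03,0,0,-14,0,-0.018,0.039,0.03,0,0,-21,0,-0.024,0.052,0.03,0,0,-28,0,-0.03,0.065,0.03,0,0,-35,0,-0.034,0.072,0.03,0,0,-42,0,-0.0378,0.079,0.03,0,0,-49,0]

```text
clock: 4.9
ee_pos: [464.8, 73.1, 132.7]
tool_rot: [[-0.414, 0.91, -0.0], [0.91, 0.414, 0.0], [0.0, 0.0, -1.0]]
wrist_force: [-1.0, -0.1, 0.0]
width: 0.6
grasp_force: 0.0
```

Request:
servo_tool:
  rows: [0,0,0,0,0,-6,0,0,0,-0.01,0,0,-11,0,0,0,-0.02,0,0,-11,0,0,0,-0.03,0,0,-11,0,0,0,-0.035,0,0,-11,0,0,0,-0.04,0,0,-11,0,0,0,-0.04,0,0,-11,0]

```text
clock: 5.48
ee_pos: [465.0, 72.0, 91.9]
tool_rot: [[-0.238, 0.971, -0.002], [0.971, 0.238, -0.0], [0.0, -0.002, -1.0]]
wrist_force: [-0.2, -0.8, 0.1]
width: 0.3
grasp_force: 0.0
```

```bash
cat >> h.py <<'E'
import cv2
def scene(name):
    s=status.read_state();e=s['ee_pos'];print(s['clock'],e.round(1),s['wrist_force'].round(2))
    c=viewer.calibration("scene");R=np.array(c["rotation"]);im=viewer.snapshot("scene")
    o=cv2.resize(im[170:310,200:400],(800,560),interpolation=cv2.INTER_CUBIC)[:,:,::-1].copy()
    for dz in (-22,-11,0,11):
        q=R.T@(np.array([e[0],e[1],e[2]+dz])-c["origin"]);p=(q[:2]/q[2]*c["fx"]+[c["cx"],c["cy"]]-[200,170])*4
        cv2.circle(o,tuple(int(v) for v in p),3,(255,255,0),-1)
    cv2.imwrite(f"pics/{name}.png",o)
E
python3 -c "
from h import *
scene('s5')"
```

```text
5.4833 [465.   72.   91.9] [-0.21 -0.82  0.14]
```

View pics/s5.png

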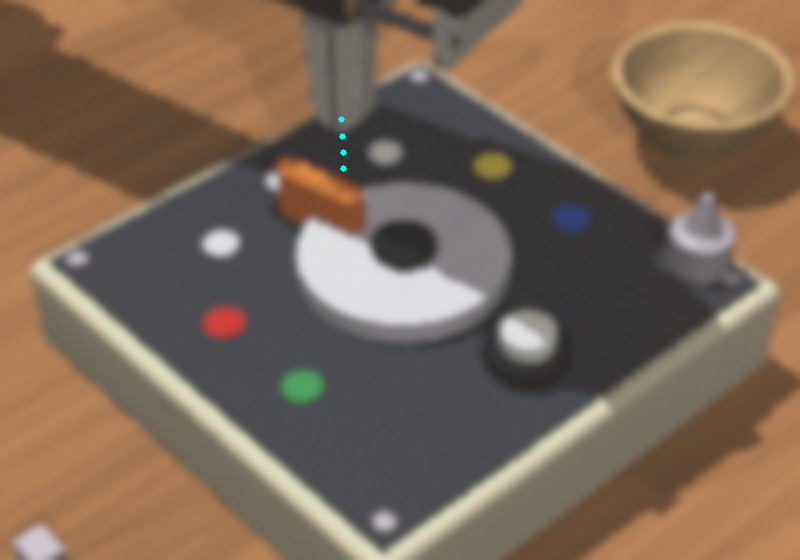

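The scene crop shows the finger ends at about (345,126), some 6 mm above the TCP height, so the tips are near z=98 and the TCP has to go lower. The tab, at (320,190), is unmoved. I'm lowering another 16 mm slowly.

Request:
servo_tool:
  rows: [0,0,-0.002,0,0,0,0,0,0,-0.004,0,0,0,0,0,0,-0.006,0,0,0,0,0,0,-0.008,0,0,0,0,0,0,-0.008,0,0,0,0]

```text
clock: 5.95
ee_pos: [465.4, 72.0, 84.2]
tool_rot: [[-0.238, 0.971, -0.001], [0.971, 0.238, -0.0], [0.0, -0.001, -1.0]]
wrist_force: [-0.0, 0.0, 0.4]
width: 0.3
grasp_force: 0.0
```

Request:
servo_tool:
  rows: [0,0,-0.002,0,0,0,0,0,0,-0.004,0,0,0,0,0,0,-0.006,0,0,0,0,0,0,-0.008,0,0,0,0,0,0,-0.008,0,0,0,0]

```text
clock: 6.37
ee_pos: [465.3, 72.0, 76.0]
tool_rot: [[-0.238, 0.971, -0.001], [0.971, 0.238, -0.0], [0.0, -0.001, -1.0]]
wrist_force: [-0.2, 0.3, 0.1]
width: 0.7
grasp_force: 0.0
```

Request:
servo_tool:
  rows: [0.0015,-0.006,0,0,0,0,0,0.003,-0.012,0,0,0,0,0,0.0045,-0.018,0,0,0,0,0,0.006,-0.0235,0,0,0,0,0,0.006,-0.0235,0,0,0,0,0]

```text
clock: 6.78
ee_pos: [471.8, 46.8, 76.6]
tool_rot: [[-0.236, 0.972, 0.0], [0.972, 0.236, -0.001], [-0.001, 0.0, -1.0]]
wrist_force: [0.3, -1.4, -0.1]
width: 0.5
grasp_force: 0.0
```

Request:
servo_tool:
  rows: [0.0001,-0.0042,0,0,0,3.75,0,0.0005,-0.0083,0,0,0,7.5,0,0.0012,-0.0124,0,0,0,11.25,0]

```text
clock: 7.03
ee_pos: [473.0, 36.0, 76.5]
tool_rot: [[-0.426, 0.905, 0.0], [0.905, 0.426, 0.0], [-0.0, 0.0, -1.0]]
wrist_force: [-0.2, -0.3, 1.2]
width: 0.5
grasp_force: 0.0
```

```bash
python3 -c "
from h import *
scene('s6')"
```

```text
7.0333 [473.   36.   76.5] [-0.15 -0.31  1.17]
```

View pics/s6.png

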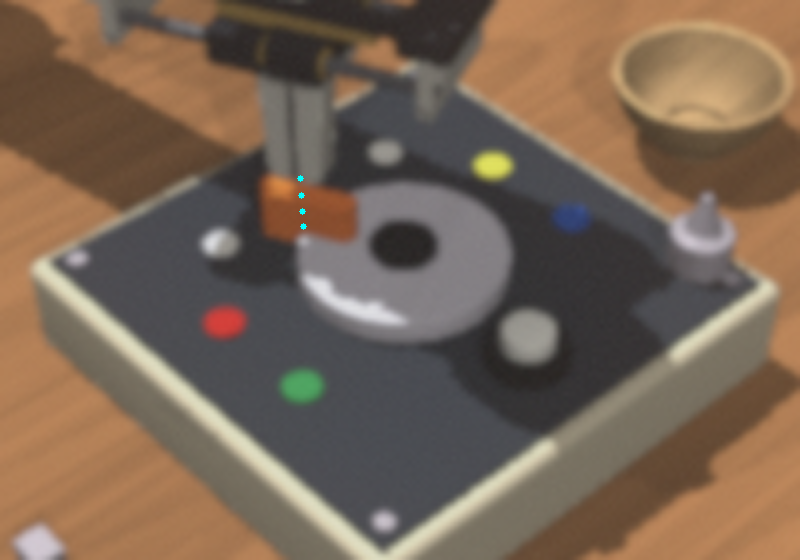

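The tab now moves ahead of the fingers and sits at (310,210), roughly 0.5. I'm carrying on round the arc.

Request:
servo_tool:
  rows: [0.0009,-0.0041,0,0,0,3.75,0,0.0021,-0.0081,0,0,0,7.5,0,0.0036,-0.012,0,0,0,11.25,0,0.0053,-0.0158,0,0,0,15,0,0.0073,-0.0196,0,0,0,18.75,0]

```text
clock: 7.5
ee_pos: [479.1, 17.6, 76.4]
tool_rot: [[-0.694, 0.72, -0.002], [0.72, 0.694, 0.001], [0.003, -0.001, -1.0]]
wrist_force: [-1.2, 2.8, 2.6]
width: 0.3
grasp_force: 1.5
```

Request:
servo_tool:
  rows: [0.0022,-0.0036,0,0,0,3.75,0,0.0046,-0.007,0,0,0,7.5,0,0.0073,-0.0102,0,0,0,11.25,0,0.01,-0.0132,0,0,0,15,0,0.0131,-0.0161,0,0,0,18.75,0,0.0164,-0.0188,0,0,0,22.5,0,0.0197,-0.0212,0,0,0,26.25,0,0.0233,-0.0234,0,0,0,30,0]

```text
clock: 8.17
ee_pos: [502.8, -7.1, 76.4]
tool_rot: [[-0.961, 0.278, -0.002], [0.278, 0.961, -0.0], [0.001, -0.0, -1.0]]
wrist_force: [-2.2, 2.2, 1.8]
width: 0.8
grasp_force: 1.3
```

Request:
servo_tool:
  rows: [0.0037,-0.002,0,0,0,3.75,0,0.0075,-0.0037,0,0,0,7.5,0,0.0114,-0.0052,0,0,0,11.25,0,0.0154,-0.0064,0,0,0,15,0,0.0194,-0.0074,0,0,0,18.75,0,0.0235,-0.0081,0,0,0,22.5,0,0.0277,-0.0085,0,0,0,26.25,0,0.0277,-0.0085,0,0,0,26.25,0]

```text
clock: 8.83
ee_pos: [531.9, -15.9, 76.4]
tool_rot: [[-0.985, -0.173, 0.001], [-0.173, 0.985, 0.0], [-0.001, -0.0, -1.0]]
wrist_force: [-0.2, 0.2, 0.7]
width: 0.3
grasp_force: 0.0
```

```bash
python3 -c "
from h import *
scene('s7')"
```

```text
8.8333 [531.9 -15.9  76.4] [-0.23  0.19  0.69]
```

View pics/s7.png

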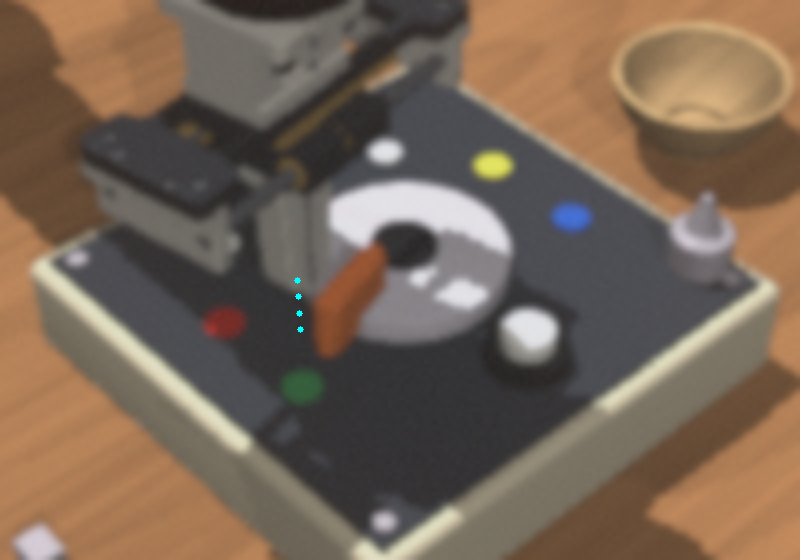

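The tab (352,300) points at green (302,386), with the force near zero. I'm backing off and rising, then checking the tab's angle numerically and the button height.

Request:
servo_tool:
  rows: [-0.008,0,0,0,0,0,0,-0.018,-0.002,0,0,0,0,0,-0.018,-0.002,0.02,0,0,0,0,-0.018,-0.002,0.05,0,0,0,0,-0.045,-0.002,0.08,0,0,0,0,-0.08,-0.002,0.08,0,0,0,0,-0.08,-0.002,0.08,0,0,0,0]

```text
clock: 9.47
ee_pos: [441.8, -17.6, 156.5]
tool_rot: [[-0.985, -0.173, -0.009], [-0.173, 0.985, -0.002], [0.01, -0.0, -1.0]]
wrist_force: [-1.5, -0.5, -0.8]
width: 0.4
grasp_force: 0.0
```

```bash
python3 - <<'E'
from h import *
from scipy.optimize import least_squares
s=status.read_state();print(s['clock'],s['ee_pos'].round(1))
hub=np.array([535.5,48.3]);yaw=np.radians(-.57)
im=viewer.snapshot("scene");c=viewer.calibration("scene");R=np.array(c["rotation"])
def pr(P):
    q=R.T@(np.array(P)-c["origin"]);return q[:2]/q[2]*c["fx"]+[c["cx"],c["cy"]]
hsv=cv2.cvtColor(im,cv2.COLOR_RGB2HSV).astype(int);H,S,V=hsv[...,0],hsv[...,1],hsv[...,2]
m=(H<18)&(S>170)&(V>60);m=m[200:275,250:330];ys,xs=np.nonzero(m);print("orange centroid",xs.mean()+250,ys.mean()+200,len(xs))
for f in (1.257,1.571,1.7,1.8,1.885,1.99):
    a=f+yaw;print(f,pr([hub[0]-52*np.cos(a),hub[1]-52*np.sin(a),81]).round(1))
m=((S<50)&(V>130))[238:268,318:348];ys,xs=np.nonzero(m);print("button",xs.mean()+318,ys.mean()+238,len(xs),ys.min()+238,ys.max()+238)
for z in (70,75,80,85):print(z,pr([625.3,47.5,z]).round(1))
cv2.imwrite("pics/s8.png",cv2.resize(im[200:290,260:380],(800,600),interpolation=cv2.INTER_CUBIC)[:,:,::-1])
E
```

```text
9.4667 [441.8 -17.6 156.5]
orange centroid 284.0689655172414 241.58620689655172 29
1.257 [276.  235.8]
1.571 [280.2 240.4]
1.7 [282.6 242. ]
1.8 [284.6 243.1]
1.885 [286.5 243.9]
1.99 [289.  244.8]
button 328.1453488372093 249.00581395348837 172 238 259
70 [330.7 255.4]
75 [330.8 253.6]
80 [330.9 251.7]
85 [331.  249.8]
```

View pics/s8.png

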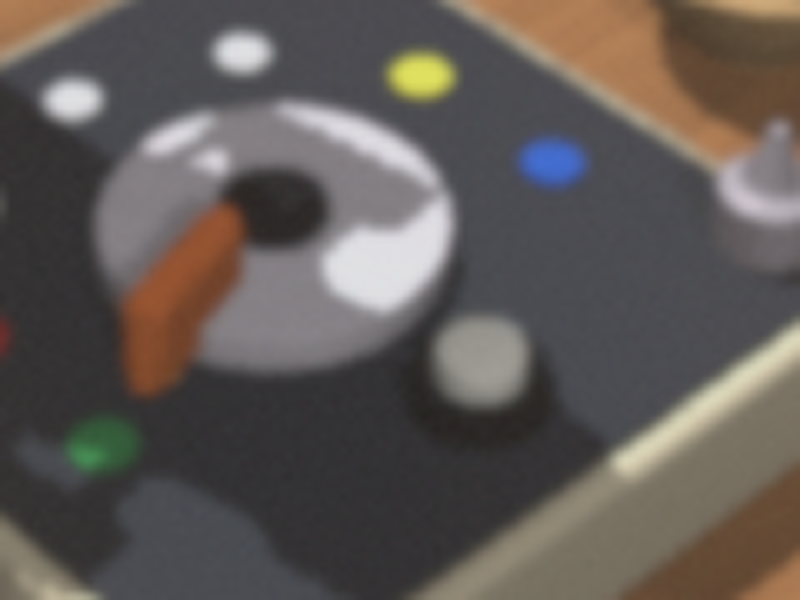

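The crop shows the tab's outer end at (145,340), pointing at the green mark (103,443). The button top at (482,345) fits z≈80. One numeric check on the tab's angle.

```bash
python3 - <<'E'
from h import *
hub=np.array([535.5,48.3]);yaw=np.radians(-.57)
im=viewer.snapshot("scene");c=viewer.calibration("scene");R=np.array(c["rotation"])
def pr(P):
    q=R.T@(np.array(P)-c["origin"]);return q[:2]/q[2]*c["fx"]+[c["cx"],c["cy"]]
hsv=cv2.cvtColor(im,cv2.COLOR_RGB2HSV).astype(int);H,S,V=hsv[...,0],hsv[...,1],hsv[...,2]
m=((H<15)&(S>130))[225:262,274:300];print(m.sum())
best=[]
for f in np.arange(1.2,2.0,.03):
    a=f+yaw;er=-np.array([np.cos(a),np.sin(a)]);et=np.array([np.sin(a),-np.cos(a)])
    pts=np.array([pr([*(hub+r*er+t*et),z]) for r in(26,78) for t in(-7,7) for z in(64,98)]).astype(np.float32)
    k=np.zeros(im.shape[:2],np.uint8);cv2.fillConvexPoly(k,cv2.convexHull(pts).round().astype(np.int32),1);k=k[225:262,274:300]>0
    best.append(((k&m).sum()/(k|m).sum(),f))
print(sorted(best)[::-1][:5])
E
```

```text
262
[(np.float64(0.6437346437346437), np.float64(1.9500000000000006)), (np.float64(0.6330049261083743), np.float64(1.9800000000000006)), (np.float64(0.6223277909738717), np.float64(1.8900000000000006)), (np.float64(0.6121495327102804), np.float64(1.9200000000000006)), (np.float64(0.5954545454545455), np.float64(1.8600000000000005))]
```

The tab fits about 1.9, so it is clicked in at green. Moving to above the button.

Request:
servo_tool:
  rows: [0.03,0.01,0,0,0,0,0,0.06,0.02,0,0,0,0,0,0.09,0.03,0,0,0,0,0,0.12,0.04,0,0,0,0,0,0.15,0.05,0,0,0,0,0,0.18,0.063,0,0,0,0,0,0.1835,0.065,0,0,0,0,0,0.1835,0.065,0,0,0,0,0]

```text
clock: 10.23
ee_pos: [636.0, 49.6, 154.9]
tool_rot: [[-0.984, -0.175, -0.0], [-0.175, 0.984, 0.001], [0.0, 0.001, -1.0]]
wrist_force: [-0.9, -0.6, 0.0]
width: 0.6
grasp_force: 0.0
```

Request:
servo_tool:
  rows: [0,0,-0.02,0,0,0,0,0,0,-0.04,0,0,0,0,0,0,-0.045,0,0,0,0,0,0,-0.05,0,0,0,0,0,0,-0.05,0,0,0,0]

```text
clock: 10.65
ee_pos: [633.7, 47.0, 105.8]
tool_rot: [[-0.985, -0.174, -0.002], [-0.174, 0.985, -0.001], [0.002, -0.0, -1.0]]
wrist_force: [0.3, -0.0, 0.2]
width: 0.8
grasp_force: 0.0
```

Request:
servo_tool:
  rows: [0,0,-0.005,0,0,0,0,0,0,-0.01,0,0,0,0,0,0,-0.015,0,0,0,0,0,0,-0.02,0,0,0,0,0,0,-0.02,0,0,0,0]

```text
clock: 11.07
ee_pos: [633.8, 47.5, 85.3]
tool_rot: [[-0.985, -0.174, -0.002], [-0.174, 0.985, -0.0], [0.002, 0.0, -1.0]]
wrist_force: [0.1, 0.2, -0.0]
width: 0.6
grasp_force: 0.0
```

Request:
servo_tool:
  rows: [-0.0085,0,0,0,0,0,0,-0.0085,0,0,0,0,0,0,-0.0085,0,-0.003,0,0,0,0,-0.0085,0,-0.006,0,0,0,0,-0.0085,0,-0.008,0,0,0,0,-0.0085,0,-0.008,0,0,0,0]

```text
clock: 11.57
ee_pos: [625.9, 47.5, 77.7]
tool_rot: [[-0.985, -0.174, -0.001], [-0.174, 0.985, -0.0], [0.001, -0.0, -1.0]]
wrist_force: [0.2, 0.9, -0.4]
width: 0.7
grasp_force: 0.0
```

Request:
servo_tool:
  rows: [0,0,-0.001,0,0,0,0,0,0,-0.002,0,0,0,0,0,0,-0.003,0,0,0,0,0,0,-0.004,0,0,0,0,0,0,-0.004,0,0,0,0]

```text
clock: 11.98
ee_pos: [625.9, 47.6, 74.2]
tool_rot: [[-0.985, -0.174, -0.0], [-0.174, 0.985, -0.0], [0.0, -0.0, -1.0]]
wrist_force: [0.3, 0.5, 0.0]
width: 0.7
grasp_force: 0.0
```

Request:
servo_tool:
  rows: [0,0,-0.001,0,0,0,0,0,0,-0.002,0,0,0,0,0,0,-0.003,0,0,0,0,0,0,-0.004,0,0,0,0,0,0,-0.004,0,0,0,0]

```text
clock: 12.4
ee_pos: [625.9, 47.6, 70.2]
tool_rot: [[-0.985, -0.174, -0.0], [-0.174, 0.985, -0.0], [0.001, -0.0, -1.0]]
wrist_force: [0.1, -0.0, -0.6]
width: 0.3
grasp_force: 0.0
```

Request:
servo_tool:
  rows: [0,0,-0.001,0,0,0,0,0,0,-0.002,0,0,0,0,0,0,-0.003,0,0,0,0,0,0,-0.003,0,0,0,0]

```text
clock: 12.73
ee_pos: [626.2, 47.7, 67.6]
tool_rot: [[-0.985, -0.174, 0.0], [-0.174, 0.985, -0.0], [-0.0, -0.0, -1.0]]
wrist_force: [-0.4, 0.1, 2.4]
width: 0.7
grasp_force: 1.1
```

Request:
servo_tool:
  rows: [0,0,-0.001,0,0,0,0,0,0,-0.002,0,0,0,0,0,0,-0.003,0,0,0,0,0,0,-0.004,0,0,0,0,0,0,-0.004,0,0,0,0]

```text
clock: 13.15
ee_pos: [626.2, 47.7, 63.6]
tool_rot: [[-0.985, -0.174, 0.0], [-0.174, 0.985, -0.0], [-0.0, -0.0, -1.0]]
wrist_force: [-0.8, -0.7, 4.9]
width: 0.7
grasp_force: 2.3
```

Request:
servo_tool:
  rows: [0,0,-0.001,0,0,0,0,0,0,-0.002,0,0,0,0,0,0,-0.002,0,0,0,0]

```text
clock: 13.4
ee_pos: [626.3, 47.7, 63.1]
tool_rot: [[-0.985, -0.174, 0.001], [-0.174, 0.985, -0.0], [-0.001, -0.0, -1.0]]
wrist_force: [-3.4, -1.6, 11.5]
width: 0.7
grasp_force: 5.7
```

The tool stopped at 63.1 with the force jumping to 11.5 N, so the button is at the bottom. One small extra push for certainty, then release.

Request:
servo_tool:
  rows: [0,0,-0.0015,0,0,0,0,0,0,-0.0015,0,0,0,0]

```text
clock: 13.57
ee_pos: [626.3, 47.7, 63.0]
tool_rot: [[-0.985, -0.174, 0.001], [-0.174, 0.985, -0.001], [-0.001, -0.001, -1.0]]
wrist_force: [-5.1, 0.1, 17.7]
width: 0.9
grasp_force: 9.0
```

Request:
servo_tool:
  rows: [0,0,0.004,0,0,0,0,0,0,0.01,0,0,0,0,0,0,0.02,0,0,0,0,0,0,0.05,0,0,0,0,0,0,0.08,0,0,0,0,0,0,0.11,0,0,0,0,0,0,0.11,0,0,0,0,0,0,0.11,0,0,0,0]

```text
clock: 14.23
ee_pos: [627.2, 47.9, 171.8]
tool_rot: [[-0.985, -0.174, 0.004], [-0.174, 0.985, 0.0], [-0.004, -0.0, -1.0]]
wrist_force: [0.4, -0.8, -1.0]
width: 0.3
grasp_force: 0.0
```

Request:
servo_tool:
  rows: [0,0.03,0,0,0,0,0,0,0.06,0,0,0,0,0,0,0.09,0,0,0,0,0,0,0.12,0,0,0,0,0,0,0.15,0,0,0,0,0,0,0.18,0,0,0,0,0,0,0.2,0,0,0,0,0,0,0.2,0,0,0,0,0]

```text
clock: 14.9
ee_pos: [622.8, 255.0, 167.6]
tool_rot: [[-0.983, -0.183, -0.005], [-0.183, 0.983, 0.004], [0.004, 0.005, -1.0]]
wrist_force: [-0.1, 0.6, -0.2]
width: 0.4
grasp_force: 0.0
```

```bash
python3 - <<'E'
from h import *
s=status.read_state();print(s['clock'],s['ee_pos'].round(1),s['wrist_force'].round(1))
hub=np.array([535.5,48.3]);yaw=np.radians(-.57)
c=viewer.calibration("top");im=viewer.snapshot("top")
hsv=cv2.cvtColor(im,cv2.COLOR_RGB2HSV).astype(int);H,S,V=hsv[...,0],hsv[...,1],hsv[...,2]
m=((H<18)&(S>170)&(V>60))[225:295,280:358];ys,xs=np.nonzero(m);p=[xs.mean()+280,ys.mean()+225]
d=back(c,p,98)[:2]-hub;print(p,len(xs),np.hypot(*d),np.arctan2(-d[1],-d[0])-yaw)
m=((S<60)&(V>120))[200:222,300:324];ys,xs=np.nonzero(m);print("button",xs.mean()+300,ys.mean()+200,len(xs))
E
```

```text
14.9 [622.8 255.  167.6] [-0.1  0.6 -0.2]
[np.float64(340.3650793650794), np.float64(252.4920634920635)] 63 53.44768962348228 1.794890915307066
button 311.2916666666667 209.94270833333334 192
```

```bash
python3 -c "
from station import arm
print(arm.job_done())"
```

```text
the job is handed in; nothing more can be done
None
```

The dial is clicked in at the green mark, and I then pressed the white button to its stop (17.7 N) and released it, finishing with the arm clear at 14.9 s; the first push passed over the tab without moving it because the fingertips sat higher than the interface says, so I repeated it lower.

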